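Seal the crayon tub under the shelf

ROBOT

A 6-joint arm with a two-finger parallel gripper is mounted at the origin on the work surface. World frame = base frame: x ahead of the robot, y to its left, z up, the work surface at z = 0. Lengths are in m, angles in rad, forces in N, time in s.
With the tool pointing down it reaches from about 0.25 to 0.775 m from the base axis. Payload 4 kg.
Tool frame: the origin (TCP) lies midway between the tips of the shut fingers; the grasp point (between the pads) lies 19 mm behind it (manip.hold_point_z is the distance from the TCP to the grasp point, in m); x points along the fingers, y is the direction in which the jaws open and shut, and the axes are right-handed (so a half turn about x gives the same grasp; the last joint's range is limited). The gripper opens to 94 mm and grips with 3 to 60 N. Pads are 16 mm wide; open, the fingers measure 119 mm over their backs; the gripper's body (75 mm by 177 mm) begins 78 mm behind the grasp point.
Start: joints at [-1.357, 0.087, 1.371, -0, 1.684, -0.103], TCP at [0.171, -0.523, 0.206] pointing down, gripper open.
Joint ranges: [-3.1, 3.1], [-0.76, 2.03], [0.27, 2.55], [-1.08, 4.22], [0.17, 2.65], [-2.57, 2.57]. Speed limits (rad/s): [2.79, 2.79, 3.14, 3.14, 3.14, 3.14].

INTERFACE

Orientations are given as a 3x3 rotation matrix whose columns are the frame's x, y, z axes.
In Python, from bench import manip, read_camera, outline_of gives the robot as it stands. Calls block until the motion is done:
- manip.move_ptp(position, orientation): joint-space move of the TCP to a pose.
- manip.line_to(position, v=0.15, frame=None): straight line of the TCP; frame=None keeps the orientation; v is the mean speed in m/s.
- manip.set_joints(angles): joint-space move.
- manip.grip(opening): opening from 0.0 (shut) to 1.0 (fully open); the grip force is fixed at half the most; returns when the fingers have stopped.
- manip.wait(seconds).
- manip.inverse_kinematics(position, orientation): joint angles nearest the present ones, or None.
- manip.get_obs(): the state.
- read_camera(name): name is "side" or "top"; returns a dict with "image" (384x512x3 uint8, blue, green, red), "range_z" (384x512 float32, m along the optical axis (not along the pixel's ray), 0 where there is no reading), "camera_matrix" (3x3 intrinsics, pixels), "position" and "orientation" of the camera in the world. Camera axes: x right, y down, z forward; pixel columns grow to the right and rows downward; lengths in m; the calibration is good to about 2 mm. A picture is of the moment at which its call begins.
A pose or a line that the arm cannot do raises manip.PlanningError and nothing moves.
- manip.sign_off(): hands the job in, once; it reports no verdict.
Trained networks look in a picture, given as the dict that the camera call returned (one of the last four; its "shot" number tells which), for a name from the list of things; names that differ only in an ending like _2 or _b are one class to them, and where a whole thing is asked for, a point or a joint stands for the part that bears it (a point fixed in the world has none). Each returns a list of dicts, best first, with "score" (0 to 1); they miss things now and then, are a little off and sometimes report something else, mostly with a low value. They report only what shows in the picture. A call takes as long as a camera call. They do not tell look-alikes from the thing itself.
- outline_of(picture, thing): "region" (384x512 bool, what is visible of it) and "pixel" ([column, row] in pixels, amid what is visible of it).
The state is a dict: "t": time; "joint_pos": joint angles; "qd": joint speeds; "joint_torque": joint torques, N m; "position": TCP position; "orientation": TCP orientation; "ft_force": force on the tool from outside, world axes, zero at the start; "wrist_torque": the same for the moment, N m; "grip_width": opening from 0.0 (shut) to 1.0 (fully open).
Only numpy, scipy, OpenCV 4.12 (cv2) and the standard library are available. Lean on these libraries where they do the work, as an engineer would, in place of code of your own. Each camera call takes 0.05 s, during which the arm holds its last target.

TASK

Seal the orange crayon tub: press its white lid down firmly but without forcing it, point by point around the edge on the six orange pads, front and back, until the lid lies fully home on the rim all the way round. The back pads lie under the clear shelf, so reach in at a slant, do not bump the shelf, and leave everything else standing where it is.

Things in the scene. Friction and masses are not known exactly. Their poses are not given: they have to be found in the camera images.
- organiser: Fixed wooden desk organiser; origin on the trunk top, x towards its back (away from the robot at yaw 0), y left, z up. Base board 260 x 280 mm, 12 mm thick. Two 18 mm posts at x +140, y +-120 mm carry a clear plastic shelf, 280 mm wide (y), from x +38 to +155 mm, underside 249 mm above the trunk top; otherwise open on all sides. A low wooden lip edges the shelf.
- shelf_edge (a point): Middle of the lower front edge of the clear shelf, 150 mm above the seated pads. The shelf reaches about 12 mm nearer the robot than the lid's back pads, so a tool pointing straight down cannot press those: slant the fingers about 30 degrees from vertical, tips towards the organiser's back, and come in from the front.
- tub: Orange tub, 130 (x) x 180 (y) x 80 mm, wall 5 mm, fixed in the organiser, same axes; origin under its middle, on the base board. Rim 80 mm above the origin. Six rubber gasket blocks, right under the lid's six pads, stand up to 7 mm proud of the rim; each sinks at about 7 N of push and stays where it is left (no spring-back).
- lid: White rigid loose lid, 141 x 191 mm, panel 5 mm thick, with an 18 mm skirt outside the tub's walls, 100 to 200 g; origin under the middle of the panel, axes as the tub's. Fully seated, the panel lies on the rim (origin 80 mm above the tub's) and stops hard. Pressing one side rocks the other up, so press it point by point and check points again.
- pad_fl (a point): Top of the front left orange press pad on the lid (disc of 22 mm, 2 mm thick), at x -50, y 75 mm in the lid's frame (front = robot's side). 87 to 88 mm above the tub's origin when seated there, up to about 7 mm more before, and up to 20 mm more when the lid rocks.
- pad_fm (a point): Top of the front middle orange press pad on the lid (disc of 22 mm, 2 mm thick), at x -50, y 0 mm in the lid's frame (front = robot's side). 87 to 88 mm above the tub's origin when seated there, up to about 7 mm more before, and up to 20 mm more when the lid rocks.
- pad_fr (a point): Top of the front right orange press pad on the lid (disc of 22 mm, 2 mm thick), at x -50, y -75 mm in the lid's frame (front = robot's side). 87 to 88 mm above the tub's origin when seated there, up to about 7 mm more before, and up to 20 mm more when the lid rocks.
- pad_bl (a point): Top of the back left orange press pad on the lid (disc of 22 mm, 2 mm thick), at x 50, y 75 mm in the lid's frame (front = robot's side). 87 to 88 mm above the tub's origin when seated there, up to about 7 mm more before, and up to 20 mm more when the lid rocks.
- pad_bm (a point): Top of the back middle orange press pad on the lid (disc of 22 mm, 2 mm thick), at x 50, y 0 mm in the lid's frame (front = robot's side). 87 to 88 mm above the tub's origin when seated there, up to about 7 mm more before, and up to 20 mm more when the lid rocks.
- pad_br (a point): Top of the back right orange press pad on the lid (disc of 22 mm, 2 mm thick), at x 50, y -75 mm in the lid's frame (front = robot's side). 87 to 88 mm above the tub's origin when seated there, up to about 7 mm more before, and up to 20 mm more when the lid rocks.
- mug: Red mug, 80 mm wide, 90 mm high, origin under its middle; bystander.
- lunchbox: Aluminium lunchbox 110 x 160 x 55 mm, origin under its middle; bystander.
- pencil_box: Wooden pencil box 70 x 200 x 41 mm, origin under its middle; bystander.
- jar: Glass jar, 68 mm wide, 85 mm high, standing on the clear shelf, origin under its middle; bystander.
- tape_roll: Tape roll, 70 mm wide, 24 mm high, on the clear shelf, origin under its middle; bystander.
- stapler: Grey and black stapler 130 x 36 x 40 mm, origin under its middle; bystander.
Things that resemble listed ones, but are neither listed nor needed, are in the scene too. Of the things like the lid, leave any that is red; of the rest the larger one is meant.

How it is judged:
By the outcome, as a careful person would: the job done as asked, in the order asked, and still so for the second after the job is handed in, with the robot touching nothing.
It also fails if it takes over 61 s, if anything falls off the work surface, if the arm or the gripper's body presses on something with over 40 N, if the wrist force passes 120 N, or if a joint passes its speed limit or range.

## Working session

There is one attempt and no reset: what is moved stays moved. The work goes in short steps, each a Python script; the robot and the scene stay as the last script left them, time stands still between calls to the robot, and variables do not carry over. Pictures are saved under pics/ and viewed, and the job is handed in when it is done.

```bash
ls; mkdir -p pics; cat > h.py <<'E'
import numpy as np, cv2
from bench import manip, read_camera, outline_of
def pts(p):
    Z=p["range_z"];K=np.array(p["camera_matrix"]);v,u=np.mgrid[0:384,0:512]
    c=np.stack([(u-K[0,2])/K[0,0]*Z,(v-K[1,2])/K[1,1]*Z,Z],-1)
    return c@np.array(p["orientation"]).T+np.array(p["position"])
E
python3 - <<'E'
from h import *
for n in ("top","side"):
    p=read_camera(n); cv2.imwrite(f"pics/{n}0.png",p["image"]); P=pts(p)
    print(n,p["position"],p["orientation"])
    for t in ("lid","tub","pad_fl","organiser"):
        for d in outline_of(p,t)[:4]:
            r=d["region"]&(p["range_z"]>0); print(t,round(d["score"],2),d["pixel"],r.sum(),np.median(P[r],0).round(3) if r.any() else None)
o=manip.get_obs();print(o["t"],o["ft_force"],o["orientation"])
E
```

```text
pics
top [0.35526675 0.08048071 1.61756798] [[-0.00890048 -0.99715746  0.07481828]
 [-0.99987229  0.00788155 -0.01390295]
 [ 0.01327375 -0.07493247 -0.99710026]]
lid 0.93 [131.2, 201.5] 1100 [0.423 0.523 0.018]
lid 0.91 [245.5, 172.7] 1922 [0.519 0.101 0.103]
lid 0.74 [364.0, 200.7] 981 [ 0.416 -0.369  0.017]
pad_fl 0.69 [244.5, 178.4] 1934 [0.519 0.099 0.103]
pad_fl 0.56 [134.6, 203.3] 1146 [0.42  0.521 0.018]
organiser 0.67 [231.0, 150.4] 3677 [0.587 0.131 0.255]
side [0.41051282 1.30417045 0.92107766] [[-0.99968891  0.00908457  0.02322824]
 [-0.01495719  0.52690259 -0.84979406]
 [-0.01995903 -0.84987713 -0.5266028 ]]
lid 0.82 [264.5, 348.1] 2529 [0.424 0.537 0.016]
lid 0.63 [266.0, 169.7] 515 [ 0.419 -0.35   0.013]
lid 0.59 [228.8, 217.5] 1890 [0.527 0.129 0.1  ]
tub 0.56 [233.3, 245.0] 795 [0.522 0.193 0.044]
pad_fl 0.94 [233.4, 215.4] 1853 [0.528 0.128 0.101]
pad_fl 0.9 [267.1, 343.2] 2554 [0.424 0.537 0.016]
pad_fl 0.86 [265.3, 164.3] 506 [ 0.419 -0.348  0.013]
organiser 0.76 [197.4, 226.8] 4482 [0.627 0.193 0.013]
0.5 [0.2501033  0.3695735  0.28604911] [[ 2.14832402e-05  3.11519611e-01 -9.50239723e-01]
 [-8.15594247e-05 -9.50239720e-01 -3.11519611e-01]
 [-9.99999996e-01  8.41934558e-05  4.99313209e-06]]
```

View pics/top0.png

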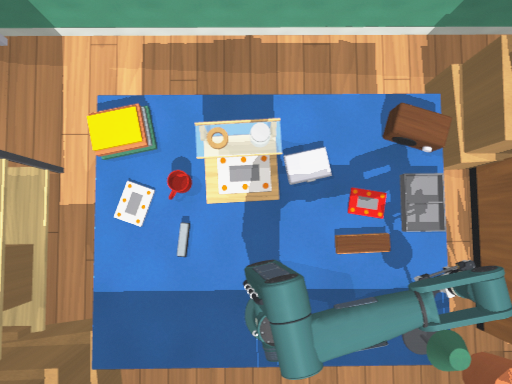

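View pics/side0.png

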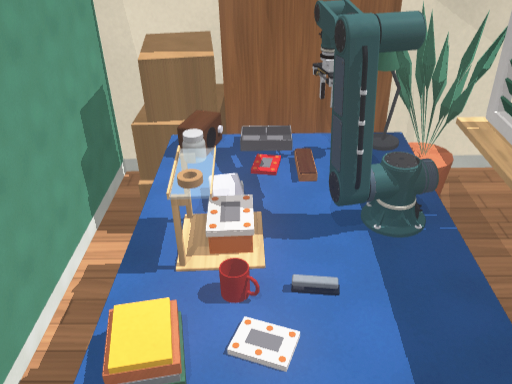

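```bash
cat >> h.py <<'E'
LP={'fl':(-.05,.075),'fm':(-.05,0),'fr':(-.05,-.075),'bl':(.05,.075),'bm':(.05,0),'br':(.05,-.075)}
def blobs(p):
    hsv=cv2.cvtColor(p["image"],cv2.COLOR_BGR2HSV); m=cv2.inRange(hsv,(5,130,130),(18,255,255))
    n,l,s,c=cv2.connectedComponentsWithStats(m)
    return [(c[i],s[i,4],l==i) for i in range(1,n) if s[i,4]>=8]
def ray(p,uv):
    K=np.array(p["camera_matrix"]); d=np.array(p["orientation"])@np.array([(uv[0]-K[0,2])/K[0,0],(uv[1]-K[1,2])/K[1,1],1]); return np.array(p["position"]),d
def onz(p,uv,z):
    o,d=ray(p,uv); return o+d*(z-o[2])/d[2]
E
python3 - <<'E'
from h import *
for n in ("top","side"):
    p=read_camera(n);P=pts(p)
    for c,a,m in blobs(p):
        q=onz(p,c,.105)
        if abs(q[0]-.53)<.15 and abs(q[1]-.1)<.17:
            r=m&(p["range_z"]>0); print(n,c.round(1),a,q.round(4),np.median(P[r],0).round(4),P[r][:,2].mean().round(4))
    I=p["image"]; x0,y0=(190,110) if n=="top" else (150,120)
    cv2.imwrite(f"pics/{n}z.png",cv2.resize(I[y0:y0+110 if n=="top" else y0+150,x0:x0+130],None,fx=4,fy=4,interpolation=cv2.INTER_CUBIC))
    # base board edges: z approx .012
    if n=="top":
        m=(abs(P[...,2]-.012)<.004)&(P[...,0]>.3)&(P[...,0]<.75)&(abs(P[...,1]-.1)<.2)
        hsv=cv2.cvtColor(I,cv2.COLOR_BGR2HSV); m&=(hsv[...,0]<30)
        q=P[m]; print(m.sum(),q.min(0),q.max(0)); print(cv2.minAreaRect(q[:,:2].astype(np.float32)))
    m=(abs(P[...,2]-.255)<.015)&(P[...,0]>.4)&(P[...,0]<.85)&(abs(P[...,1]-.1)<.25)
    q=P[m]; print('shelf',m.sum(),q.min(0),q.max(0)); print(cv2.minAreaRect(q[:,:2].astype(np.float32)))
E
```

```text
top [243.1 159.1] 22 [0.5763 0.1019 0.105 ] [0.5761 0.1022 0.1062] 0.1061
top [263.6 158. ] 23 [0.5799 0.0269 0.105 ] [0.5804 0.0256 0.104 ] 0.1038
top [222.6 160. ] 23 [0.5736 0.1766 0.105 ] [0.5743 0.1752 0.1058] 0.1054
top [265.1 185.1] 22 [0.4804 0.0226 0.105 ] [0.4807 0.0228 0.1041] 0.1043
971 [ 0.42070852 -0.03083968  0.00801413] [0.74466823 0.25092875 0.01597445]
((0.5856393575668335, 0.1144513487815857), (0.31880733370780945, 0.27922090888023376), 2.798393726348877)
shelf 2341 [ 0.55734649 -0.02489329  0.24577802] [0.68822157 0.26000062 0.2698921 ]
((0.6228491067886353, 0.11753107607364655), (0.119003064930439, 0.280195951461792), 2.5150372982025146)
side [214.3 198.2] 13 [0.583  0.0342 0.105 ] [0.5843 0.0269 0.1011] 0.1011
side [245.9 197.1] 15 [0.4825 0.029  0.105 ] [0.4827 0.0223 0.1009] 0.1008
side [246.1 210.1] 16 [0.4793 0.1026 0.105 ] [0.4797 0.0983 0.1025] 0.1028
side [213.7 211.2] 17 [0.5781 0.1075 0.105 ] [0.5781 0.1037 0.102 ] 0.1025
side [246.5 224.3] 19 [0.4756 0.1764 0.105 ] [0.477  0.1735 0.1028] 0.103
side [212.4 225.6] 19 [0.5751 0.1817 0.105 ] [0.576  0.1795 0.1036] 0.104
side [230.4 244.3] 715 [0.5169 0.2699 0.105 ] [0.525  0.1923 0.0438] 0.0437
shelf 1660 [ 0.56042341 -0.02799005  0.24016386] [0.68966727 0.26575747 0.26998387]
((0.6257257461547852, 0.118779756128788), (0.11795896291732788, 0.28896814584732056), 2.8219661712646484)
```

View pics/topz.png

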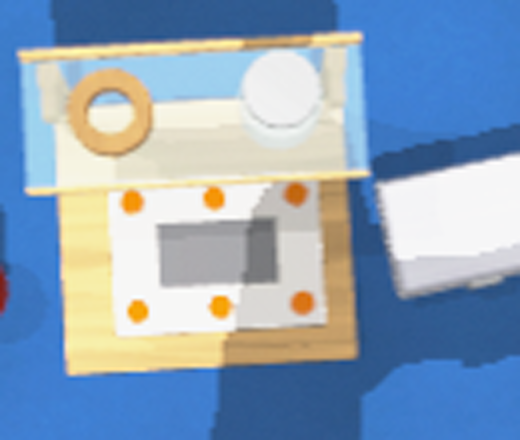

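View pics/sidez.png

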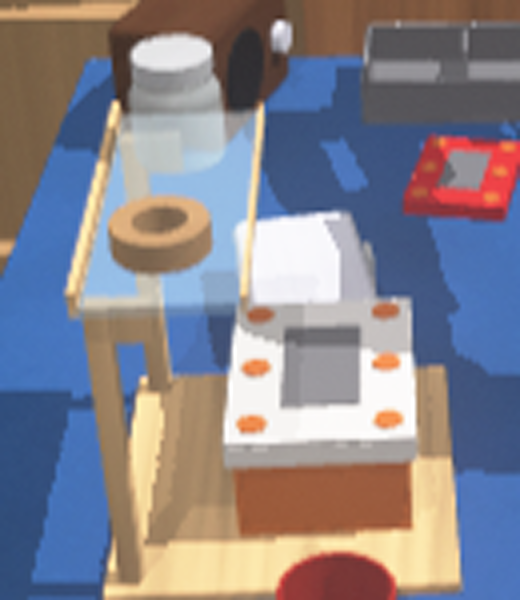

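```bash
cat >> h.py <<'E'
PSI=np.radians(2.6);C=np.array([.5272,.1005])
ex=np.array([np.cos(PSI),np.sin(PSI),0]);ey=np.array([-np.sin(PSI),np.cos(PSI),0]);ez=np.array([0,0,1.])
def ori(a):
    a=np.radians(a); x=np.sin(a)*ex-np.cos(a)*ez; y=-ey; return np.column_stack([x,y,np.cross(x,y)])
R=ori(30)
OFF=.005
def tcp(n,z):
    a,b=LP[n]; q=(a+OFF)*ex+b*ey; return np.array([C[0]+q[0],C[1]+q[1],z])
def st():
    o=manip.get_obs(); return o["t"],np.array(o["position"]),np.array(o["ft_force"])
E
python3 - <<'E'
from h import *
for n in LP:
    print(n,tcp(n,.104).round(4),np.round(manip.inverse_kinematics(tcp(n,.104),R),2),np.round(manip.inverse_kinematics(tcp(n,.13),R),2))
manip.grip(0.0); print(st()[0])
q=tcp('fm',.2)-.05*ex
manip.move_ptp(q,R); print(st())
manip.line_to(tcp('fm',.125),v=.1); print(st())
p=read_camera("side"); cv2.imwrite("pics/s1.png",p["image"])
E
```

```text
fl [0.4788 0.1734 0.104 ] [ 0.33 -0.31  2.03 -0.18  0.93  1.93] [ 0.33 -0.34  1.99 -0.17  0.99  1.92]
fm [0.4822 0.0985 0.104 ] [ 0.11 -0.38  2.08 -0.04  0.93  1.65] [ 0.11 -0.41  2.04 -0.04  0.99  1.65]
fr [0.4856 0.0235 0.104 ] [-0.13 -0.41  2.1   0.11  0.94  1.35] [-0.13 -0.43  2.06  0.11  1.    1.36]
bl [0.5787 0.1779 0.104 ] [ 0.27 -0.08  1.84 -0.14  0.88  1.86] [ 0.27 -0.11  1.81 -0.14  0.93  1.85]
bm [0.5821 0.103  0.104 ] [ 0.09 -0.13  1.89 -0.03  0.86  1.63] [ 0.09 -0.15  1.85 -0.03  0.92  1.63]
br [0.5855 0.0281 0.104 ] [-0.09 -0.15  1.9   0.09  0.87  1.4 ] [-0.09 -0.17  1.87  0.08  0.93  1.4 ]
2.0167
(4.3917, array([0.43258558, 0.09573257, 0.20013425]), array([ 0.91543361,  0.64204824, -0.07455988]))
(5.4417, array([0.48254206, 0.09848445, 0.12570861]), array([ 0.10671387,  0.25242248, -0.02290949]))
```

View pics/s1.png

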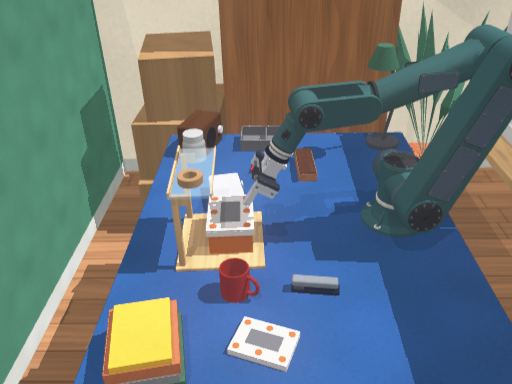

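The picture shows the shut fingers slanted over the front middle pad, tip near (247,203), well clear of the shelf edge at about (213,165). Now I press, with force feedback.

```bash
cat >> h.py <<'E'
def press(n,zs=.120,Fstop=13,zmin=.098,log=True):
    manip.line_to(tcp(n,zs),v=.1)
    manip.wait(.05); f0=st()[2]; z=zs; L=[]; touched=False
    while z>zmin:
        F=(st()[2]-f0)[2]
        z-= .0015 if F<1 else .0006
        manip.line_to(tcp(n,z),v=.02)
        t,p,f=st(); F=(f-f0)[2]
        L.append((round(z*1e3,1),round(p[2]*1e3,1),round(F,1)))
        if F>Fstop: break
    if log: print(n,round(t,1),L[-9:],(f-f0).round(1))
    return L
def up(n,z=.122): manip.line_to(tcp(n,z),v=.1)
E
python3 - <<'E'
from h import *
press('fm'); up('fm'); print(st()[0])
E
```

```text
fm 9.8 [(108.9, np.float64(109.1), np.float64(1.3)), (108.3, np.float64(108.8), np.float64(1.7)), (107.7, np.float64(108.5), np.float64(4.9)), (107.1, np.float64(108.1), np.float64(6.5)), (106.5, np.float64(107.6), np.float64(6.6)), (105.9, np.float64(107.2), np.float64(7.3)), (105.3, np.float64(107.0), np.float64(10.2)), (104.7, np.float64(106.9), np.float64(12.3)), (104.1, np.float64(106.8), np.float64(14.0))] [-8.7  0.2 14. ]
10.1167
```

```bash
python3 - <<'E'
from h import *
for n in ('fl','fr'):
    press(n,zs=.116,Fstop=15); up(n)
print(st()[0])
p=read_camera("side"); cv2.imwrite("pics/s2.png",cv2.resize(p["image"][120:270,150:300],None,fx=4,fy=4,interpolation=cv2.INTER_CUBIC))
E
```

```text
fl 15.6 [(104.6, np.float64(106.4), np.float64(9.0)), (104.0, np.float64(106.1), np.float64(8.2)), (103.4, np.float64(105.7), np.float64(9.3)), (102.8, np.float64(105.2), np.float64(9.6)), (102.2, np.float64(104.6), np.float64(9.5)), (101.6, np.float64(104.1), np.float64(10.5)), (101.0, np.float64(103.9), np.float64(11.8)), (100.4, np.float64(103.8), np.float64(12.8)), (99.8, np.float64(103.7), np.float64(15.1))] [-7.8 -1.3 15.1]
fr 22.9 [(103.7, np.float64(105.9), np.float64(8.9)), (103.1, np.float64(105.5), np.float64(9.7)), (102.5, np.float64(104.8), np.float64(9.8)), (101.9, np.float64(104.3), np.float64(9.5)), (101.3, np.float64(103.8), np.float64(10.5)), (100.7, np.float64(103.7), np.float64(12.0)), (100.1, np.float64(103.5), np.float64(14.0)), (99.5, np.float64(103.5), np.float64(14.8)), (98.9, np.float64(103.4), np.float64(16.9))] [-10.4  -0.9  16.9]
23.275
```

View pics/s2.png

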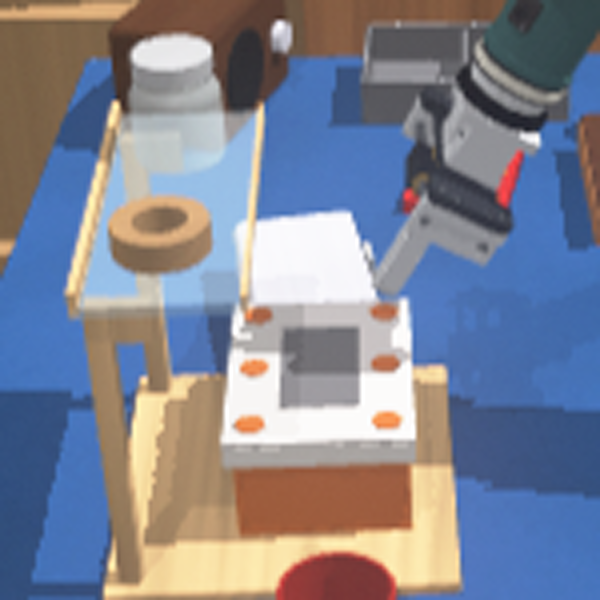

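```bash
cat >> h.py <<'E'
def fast(n,zt=.122,zs=(.1065,.104,.102,.1005,.0995,.0988),Fstop=14):
    manip.line_to(tcp(n,zt),v=.15); f0=st()[2]; L=[]
    for z in zs:
        manip.line_to(tcp(n,z),v=.04 if z<.106 else .06); t,p,f=st(); d=f-f0
        L.append((round(z*1e3,1),float(round(p[2]*1e3,1)),float(round(d[2],1))))
        if d[2]>Fstop: break
    manip.line_to(tcp(n,zt),v=.12)
    print(n,round(st()[0],2),L,d.round(1))
E
python3 - <<'E'
from h import *
fast('br',.125)
E
```

```text
br 25.97 [(106.5, 106.4, 0.7), (104.0, 105.0, 4.4), (102.0, 103.9, 6.4), (100.5, 103.5, 10.4), (99.5, 103.4, 14.2)] [-9.3 -1.3 14.2]
```

```bash
python3 - <<'E'
from h import *
fast('bl',.122); fast('bm',.12)
E
```

```text
bl 28.87 [(106.5, 107.0, 2.5), (104.0, 105.6, 6.0), (102.0, 104.3, 7.3), (100.5, 103.7, 10.9), (99.5, 103.5, 14.2)] [-7.8 -1.5 14.2]
bm 31.47 [(106.5, 106.6, 0.5), (104.0, 105.2, 3.9), (102.0, 103.7, 6.7), (100.5, 103.4, 10.1), (99.5, 103.3, 13.7), (98.8, 103.2, 14.7)] [-9.8  0.7 14.7]
```

```bash
python3 - <<'E'
from h import *
for n in ('fm','fl','fr'): fast(n,.116,zs=(.106,.104,.102,.1002,.0988))
p=read_camera("side");P=pts(p)
for c,a,m in blobs(p):
    q=onz(p,c,.105)
    if abs(q[0]-.53)<.15 and abs(q[1]-.1)<.17: r=m&(p["range_z"]>0); print(c.round(1),a,P[r].mean(0).round(4))
E
```

```text
fm 33.89 [(106.0, 106.4, 1.7), (104.0, 105.1, 5.1), (102.0, 103.4, 5.7), (100.2, 103.0, 12.2), (98.8, 102.6, 17.2)] [-9.8 -1.2 17.2]
fl 36.15 [(106.0, 105.0, 0.9), (104.0, 104.0, 0.1), (102.0, 103.2, 4.1), (100.2, 102.8, 9.0), (98.8, 102.7, 11.3)] [-7.3 -3.4 11.3]
fr 38.91 [(106.0, 104.9, -0.3), (104.0, 104.1, 0.9), (102.0, 103.1, 4.6), (100.2, 102.7, 11.4), (98.8, 102.5, 17.6)] [-14.2   0.9  17.6]
[245.  198.4] 11 [0.4859 0.0248 0.0974]
[213.7 199.5] 11 [0.5859 0.0295 0.097 ]
[212.6 212.7] 18 [0.5823 0.1042 0.0975]
[245.5 211.5] 18 [0.4817 0.0984 0.0969]
[245.8 225.8] 21 [0.4782 0.1725 0.0966]
[211.8 227.1] 18 [0.5776 0.1779 0.0969]
```

```bash
python3 - <<'E'
from h import *
Z=(.104,.1015,.0997,.0983)
for n in ('br','bm','bl','fl'): fast(n,.113,zs=Z,Fstop=15)
p=read_camera("side");P=pts(p); cv2.imwrite("pics/s3.png",cv2.resize(p["image"][120:270,150:300],None,fx=4,fy=4,interpolation=cv2.INTER_CUBIC))
for c,a,m in blobs(p):
    q=onz(p,c,.105)
    if abs(q[0]-.53)<.15 and abs(q[1]-.1)<.17: r=m&(p["range_z"]>0); print(c.round(1),a,P[r].mean(0).round(4))
print(st()[0])
E
```

```text
br 41.17 [(104.0, 104.0, 0.0), (101.5, 103.0, 8.2), (99.7, 102.8, 11.3), (98.3, 102.7, 13.2)] [-8.4  0.3 13.2]
bm 43.23 [(104.0, 103.9, 0.5), (101.5, 103.1, 6.1), (99.7, 102.8, 12.4), (98.3, 102.5, 17.5)] [-13.1  -2.4  17.5]
bl 45.27 [(104.0, 103.8, 0.5), (101.5, 103.0, 5.2), (99.7, 102.7, 10.7), (98.3, 102.5, 16.4)] [-11.6  -4.2  16.4]
fl 47.49 [(104.0, 103.8, -0.3), (101.5, 103.0, 4.2), (99.7, 102.6, 11.0), (98.3, 102.4, 16.5)] [-14.3  -2.8  16.5]
[245.4 198.1] 14 [0.4846 0.0232 0.0972]
[213.8 199.4] 14 [0.5858 0.0286 0.0968]
[244.5 211.3] 10 [0.4847 0.0983 0.0976]
[212.7 212.9] 15 [0.5822 0.1044 0.0966]
[246. 226.] 17 [0.4774 0.1749 0.0977]
[211.6 227.1] 20 [0.5781 0.1782 0.097 ]
47.5417
```

View pics/s3.png

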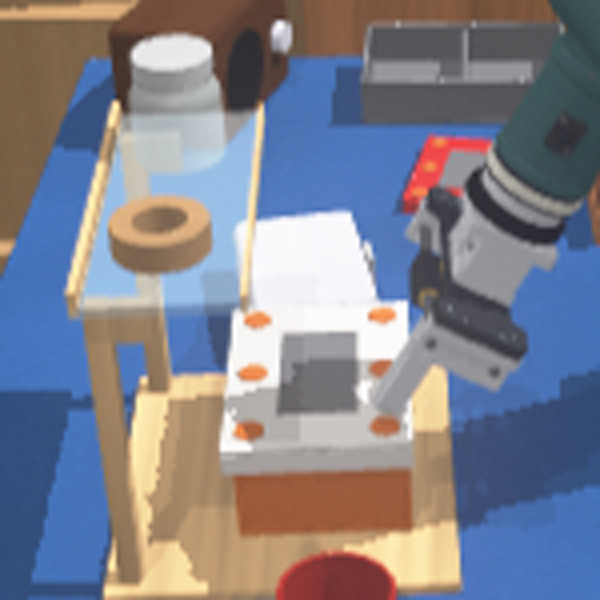

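```bash
python3 - <<'E'
from h import *
fast('fm',.113,zs=(.104,.1015,.0997,.0983),Fstop=15)
manip.line_to(tcp('fm',.18)-.05*ex,v=.12)
p=read_camera("side");P=pts(p)
for c,a,m in blobs(p):
    q=onz(p,c,.105)
    if abs(q[0]-.53)<.15 and abs(q[1]-.1)<.17: r=m&(p["range_z"]>0); print(c.round(1),a,P[r].mean(0).round(4))
print(st()); cv2.imwrite("pics/s4.png",p["image"])
E
```

```text
fm 49.59 [(104.0, 103.7, -1.6), (101.5, 102.9, 6.3), (99.7, 102.6, 12.5), (98.3, 102.6, 12.8)] [-9.1  0.4 12.8]
[245.4 198.1] 14 [0.4846 0.0236 0.0975]
[213.8 199.4] 14 [0.586  0.0272 0.096 ]
[212.7 212.8] 16 [0.5819 0.1054 0.0978]
[245.5 211.5] 18 [0.4816 0.0993 0.0974]
[245.8 226.1] 18 [0.4779 0.1746 0.0973]
[211.8 227.2] 20 [0.5775 0.1794 0.0973]
(50.4917, array([0.43194191, 0.09609091, 0.17858155]), array([ 0.33501952,  0.1529962 , -0.19814694]))
```

View pics/s4.png

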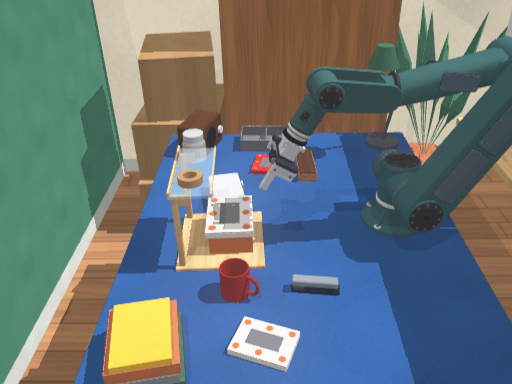

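The lid lies level at about (230,212), the tool is clear, and the mug, jar, tape roll and stapler are where they were. I'm handing the job in.

```bash
python3 -c "
from h import *
manip.sign_off(); print(manip.get_obs()['t'])"
```

```text
the job is handed in; nothing more can be done
the job is handed in; nothing more can be done
```

I sealed the tub by pressing all six pads with the shut fingers slanted 30° and coming in from the front. The pushes on the lid never went above about 18 N, and I handed the job in at about 50.5 s.

- **Pressing:** every pad was pressed at least twice. The front middle pad took three rounds, because its first press stopped about 3 mm short of home, before the corners were seated. The front left pad also got a third press, because its second reached only 11 N.
- **Hard stop:** on the last press of each pad the tool met a hard stop at the same height, 102.4–102.7 mm, with no further sinking.
- **Level:** in the last side picture all six pads read 96–98 mm above the table. That is level within the noise, but about 2 mm below the roughly 99–100 mm expected when seated, which matches the camera's 2 mm calibration error.
- **Lid shift:** the lid appeared to move 2–3 mm towards the back, though part of that may be the same calibration error.
- **Surroundings:** I saw no contact with the shelf, and everything else looked to be where it started in the side picture. I did not measure the other things' positions or take a final top picture.

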